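Mesh a finned sample block into the comb of a cooling base

TASK

Of the two finned metal blocks, take the lower one with four thick fins and set it fully home on the cooling base, square and level, its fins between the fins of the base's comb, and let go of it there. The comb is clamped in slots and may sit several millimetres to either side of the base's middle, so feel for the gaps and never force the block. Leave the taller spare block and the things around alone.

Things in the scene. Friction and masses are not known exactly. Their poses are not given: they have to be found in the camera images.
- block_center (a point): Centre, 35 mm above the fin tips, of the block to place: loose aluminium, 60 (x) x 64 (y) x 70 mm high, 0.25 to 0.5 kg, starting on its fin tips on the table. Below: four fins 22 mm deep, 6 mm thick, 60 mm long along x, 15 mm apart (y = -22.5, -7.5, 7.5, 22.5 mm); above them a 14 mm plate with six shallow dark wells and a rib. The same after a half turn about z.
- block_rib (a point): Middle of the block's grip rib, 18 mm above the block's centre and in line with it: the rib is 20 mm thick across y, 50 mm long along x, and stands 34 mm above the plate (17 mm above and below this point). Take the block here.
- cooler_seat (a point): Point over the middle of the fixed cooling base, 48 mm above the table, level with its comb's fin tops; x runs along the fins. The block's centre is 35 mm above this height when it only rests on top of the fins, and 13 mm above when fully home with its plate on the fins. The comb is sprung upward: pressed with over 10 N it sinks, by 4 mm at 30 N, and comes back. Over 45 N between block and base is forcing.
- cooler: The fixed cooling base, origin under its middle: grey housing 96 (x) x 150 (y) x 20 mm high, and on it an aluminium comb, three 6 mm fins 15 mm apart between two 14 mm end cheeks: four 9 mm gaps (1.5 mm play each side), 60 mm along x, centred in x. Clamped, it stands firm with its middle 0 to 7 mm either way along y: not reported, feel or see it. One gap over, a fin meets a cheek.
- spare_center (a point): Centre (half-way up, 43 mm above its fin tips) of the spare block, to be left alone: loose aluminium, 60 x 64 mm, 86 mm high, like the other above (plate, wells and rib) but with seven thin fins 38 mm deep, so 16 mm taller.
- stirrer: Fixed magnetic stirrer with a tall flask on it, some 0.2 m wide, its front about 0.12 m nearer than its origin: carry the block past in front of it (the table's front edge is at x = 0.33). Leave alone.
- stopper: Loose black rubber stopper, 26 mm across and high, standing on the table between the blocks; origin under its middle. Leave alone.
- rod: Loose thin steel stirring rod, 6 x 160 x 7 mm, lying along y in front of the cooling base; origin at its underside's middle. Leave alone.
- tape: Loose roll of brown tape, 96 mm across, 48 mm high, lying behind the cooling base; origin under its middle. Leave alone.
- lamp: Loose glass spirit lamp, 73 mm across, 72 mm high, behind the cooling base; origin under its middle. Leave alone.
Things that resemble listed ones, but are neither listed nor needed, are in the scene too. What is shaped like the part that bears block_center but red is not meant.

How it is judged:
By the outcome, as a careful person would: the job done as asked, in the order asked, and still so for the second after the job is handed in, with the robot touching nothing.
It also fails if it takes over 51 s, if anything falls off the work surface, if the arm or the gripper's body presses on something with over 40 N, if the wrist force passes 120 N, or if a joint passes its speed limit or range.

ROBOT

A 6-joint arm with a two-finger parallel gripper is mounted at the origin on a cart in front of the work surface, level with it; the furniture and walls round the work are solid. World frame = base frame: x ahead of the robot, y to its left, z up, the work surface at z = 0. Lengths are in mm, angles in rad, forces in N, time in s.
With the tool pointing down it reaches from about 350 to 875 mm from the base axis. Payload 15.5 kg.
Tool frame: the origin (TCP) lies midway between the tips of the shut fingers; the grasp point (between the pads) lies 19 mm behind it; z points along the fingers, y is the direction in which the jaws open and shut (so a half turn about z gives the same grasp; the last joint's range is limited). The gripper opens to 85 mm and grips with 20 to 120 N. Pads are 22 mm wide; open, the fingers measure 114 mm over their backs; the gripper's body (76 mm by 85 mm) begins 54 mm behind the grasp point. The pads swing forward as they close: fully open they stand 13 mm farther back than shut.
Start: joints at [1.135, 0.494, 1.345, -0, 1.302, -0.096], TCP at [208.307, 589.266, 231.277] pointing down, gripper open.
Joint ranges: [-2.91, 2.91], [-0.82, 2.16], [0.22, 2.67], [-1.22, 4.37], [0.12, 2.79], [-3.08, 3.08]. Speed limits (rad/s): [1.89, 1.89, 2.57, 3.01, 3.01, 3.01].

INTERFACE

Orientations are given as a rotation vector (axis times angle).
In Python, from station import telemetry, cams, env gives the robot as it stands.
- The arm moves only by the shell command python3 -m crank 'ROWS' [FORCE]. ROWS is JSON, a list of rows, each an object with "travel": the shift along the tool's x, y, z each as a share of 40 cm, from -1 to 1, a list of three; "turn": the turn about the tool's z as a share of pi/4 rad, from -1 to 1; "jaw": the gripper's target within -1 to 1 (shut at 1, half-way at 0, fully open at -1). A call has 1 to 10 rows; each row is the pose to reach, as a shift and turn from the pose commanded when the call began, along the tool's axes at that moment; what a row does not reach only later rows make up. A row lasts 1/12 s, in which the tool goes at most 41.7 mm and 7.16 degrees, less where a joint would pass 70% of its speed; a pose out of reach is approached as far as the arm can. A call with a number of a shift or a turn outside -1 to 1 is refused whole. A call with a gripper value outside its range is refused whole. The fingers move at their own pace and stop on an object; FORCE is the grip in N (left out, the last holds). Time passes only in rows, so rows that repeat a pose let the fingers close. It gives the time, the measured TCP pose, the force and the opening at its end, in the units of the state.
- telemetry.get_obs(): the state, without advancing time (a new reading comes with each control period).
- cams.read_camera(name): name is "scene" or "top" or "wrist"; returns a dict with "image" (480x640x3 uint8, red, green, blue), "z_map" (480x640 float32, mm along the optical axis (not along the pixel's ray), 0 where there is no reading), "fx", "fy", "cx", "cy" (pixels), "extrinsics" (4x4, takes a point from camera to world coordinates); the wrist camera has in their place "tool_from_camera" (4x4, takes a point from camera to tool coordinates, whose origin is the TCP and whose axes are the flange's). Camera axes: x right, y down, z forward; pixel columns grow to the right and rows downward; lengths in mm; the calibration is good to about 2 mm. A picture is of the moment at which its call begins: read the wrist's pose just before it.
- env.finish_job(): hands the job in, once; it reports no verdict.
The state is a dict: "clock": time; "joints": joint angles; "qd": joint speeds; "tau": joint torques, N m; "eef_pos": TCP position; "tcp_rot": TCP orientation; "contact_force": force on the tool from outside, world axes, zero at the start; "wrist_torque": the same for the moment, N m; "gripper_width": finger opening in mm.
Only numpy, scipy, OpenCV 4.12 (cv2) and the standard library are available. Lean on these libraries where they do the work, as an engineer would, in place of code of your own. Each camera call takes 0.05 s, during which the arm holds its last target.

## Working session

There is one attempt and no reset: what is moved stays moved. The work goes in short steps, Python scripts to look and compute and a shell command to move; the robot and the scene stay as the last step left them, time stands still between calls to the robot, and variables do not carry over. Pictures are saved under pics/ and viewed, and the job is handed in when it is done.

```bash
mkdir -p pics; ls
cat > h.py <<'E'
import numpy as np,cv2
from station import telemetry,cams,env
def shot(n,f):
    o=telemetry.get_obs(); d=cams.read_camera(n)
    cv2.imwrite('pics/'+f+'.png',d['image'][:,:,::-1]); 
    if n=='wrist':
        from scipy.spatial.transform import Rotation as R
        T=np.eye(4);T[:3,:3]=R.from_rotvec(o['tcp_rot']).as_matrix();T[:3,3]=o['eef_pos'];d['extrinsics']=T@d['tool_from_camera']
    z=d['z_map'];v,u=np.mgrid[:480,:640]
    P=np.stack([(u-d['cx'])/d['fx']*z,(v-d['cy'])/d['fy']*z,z,np.ones_like(z)],-1)@np.array(d['extrinsics']).T
    P=P[...,:3];P[z==0]=np.nan
    np.savez('pics/'+f+'.npz',P=P,im=d['image'],E=d['extrinsics'],K=[d['fx'],d['fy'],d['cx'],d['cy']])
    return d,P
E
python3 - <<'E'
from h import *
for n in ('top','scene'):
    d,P=shot(n,n+'0'); print(n,d['fx'],np.round(d['extrinsics'],3).tolist())
o=telemetry.get_obs(); print({k:np.round(v,3).tolist() for k,v in o.items()})
E
```

```text
pics
top 581.2681861328991 [[-0.007, -0.999, 0.049, 506.372], [-1.0, 0.007, -0.006, -11.809], [0.005, -0.049, -0.999, 1429.425], [0.0, 0.0, 0.0, 1.0]]
scene 496.18636464995615 [[0.864, -0.193, 0.464, 104.306], [-0.502, -0.377, 0.778, -821.72], [0.025, -0.906, -0.423, 505.225], [0.0, 0.0, 0.0, 1.0]]
{'clock': 0.1, 'joints': [1.135, 0.494, 1.346, -0.0, 1.303, -0.096], 'qd': [-0.001, -0.001, -0.002, 0.0, -0.0, 0.002], 'tau': [0.001, -88.359, -38.457, -0.0, 0.005, 0.0], 'eef_pos': [208.181, 588.958, 230.766], 'tcp_rot': [-0.531, -3.096, 0.002], 'contact_force': [-0.055, -0.269, -0.023], 'wrist_torque': [-0.006, 0.027, 0.033], 'gripper_width': 85.403}
```

View pics/top0.png

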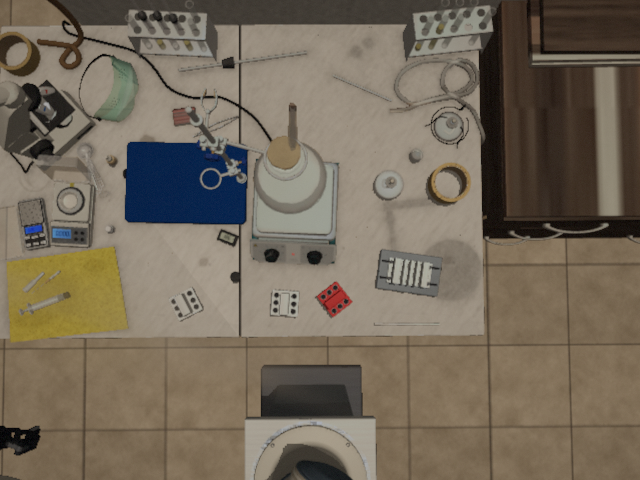

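View pics/scene0.png

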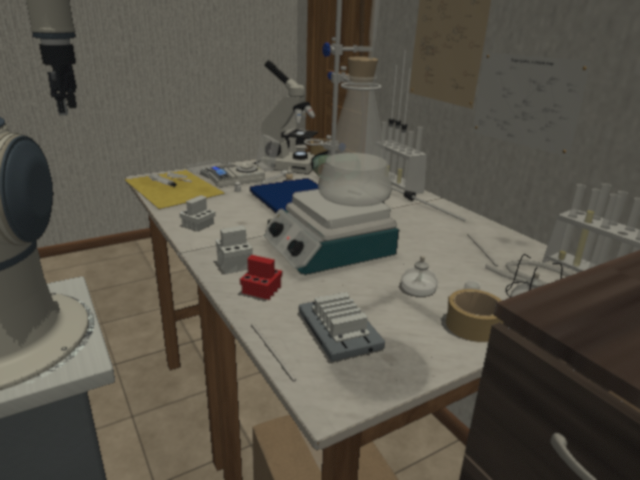

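The top view shows grey blocks at pixels (185,303) and (284,303), a red one at (333,299), and the base at (408,273). Next I'll measure heights and poses.

Run:
```python
import numpy as np,cv2
f=np.load('pics/top0.npz');P=f['P'];im=f['im']
def box(u0,u1,v0,v1,zl,zh,name):
    Q=P[v0:v1,u0:u1].reshape(-1,3);m=(Q[:,2]>zl)&(Q[:,2]<zh);q=Q[m]
    r=cv2.minAreaRect(q[:,:2].astype(np.float32));print(name,len(q),'zmed',np.round(np.median(q[:,2]),1),'zmax',np.percentile(q[:,2],[2,98]).round(1),r,q.mean(0).round(1))
for n,b in dict(A=(165,208,282,325),B=(265,305,284,324),red=(312,356,278,322),).items():
    box(*b,15,120,n+' all');box(*b,45,120,n+' rib')
box(370,446,244,302,10,100,'base');box(370,446,244,302,40,100,'comb')
box(370,446,244,302,13,26,'housing')
box(225,245,268,288,8,60,'stopper')
o=im[235:335,150:460];cv2.imwrite('pics/z.png',cv2.resize(o[:,210:][:,:,::-1],None,fx=6,fy=6,interpolation=cv2.INTER_CUBIC))
```

```text
A all 699 zmed 37.7 zmax [28.3 73.7] ((429.42742919921875, 294.71295166015625), (60.23867416381836, 65.9551010131836), 27.263900756835938) [430.6 290.9  45.8]
A rib 233 zmed 68.5 zmax [46.7 75.3] ((429.6397399902344, 293.9134521484375), (49.79069519042969, 21.668607711791992), 25.710121154785156) [430.2 292.3  66.7]
B all 700 zmed 53.7 zmax [45.  89.6] ((430.5916748046875, 55.954345703125), (64.0562515258789, 60.24365234375), 85.51595306396484) [431.6  55.4  61.1]
B rib 686 zmed 53.9 zmax [46.8 89.6] ((430.56500244140625, 55.974525451660156), (64.04983520507812, 60.210411071777344), 85.64546966552734) [431.3  55.6  61.5]
red all 677 zmed 37.9 zmax [30.  73.5] ((438.72552490234375, -62.17626953125), (63.956504821777344, 60.03137969970703), 37.20356750488281) [439.2 -61.9  45.6]
red rib 195 zmed 69.8 zmax [48.7 74.9] ((441.0235595703125, -60.70966720581055), (25.868600845336914, 49.45346450805664), 36.68220138549805) [439.2 -61.8  69. ]
base 2452 zmed 22.8 zmax [14.4 51.7] ((500.0792541503906, -244.65731811523438), (152.02676391601562, 96.43134307861328), 81.52342987060547) [ 500.1 -242.2   27.7]
comb 549 zmed 47.7 zmax [41.4 53.6] ((500.38446044921875, -243.77432250976562), (83.27880859375, 59.83381271362305), 81.72920989990234) [ 500.2 -243.7   47.6]
housing 1598 zmed 20.6 zmax [14.3 25.6] ((500.00653076171875, -244.62779235839844), (152.0272216796875, 96.26036071777344), 81.46434020996094) [ 499.8 -242.5   20.5]
stopper 92 zmed 25.6 zmax [17.5 31.2] ((493.1079406738281, 176.06529235839844), (23.678586959838867, 25.471263885498047), 52.02277755737305) [493.4 176.1  25.6]
```

View pics/z.png

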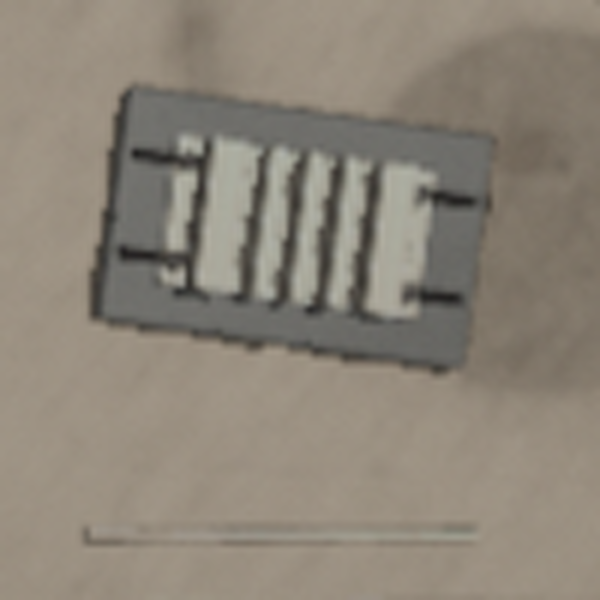

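```bash
cat >> h.py <<'E'
from scipy.spatial.transform import Rotation as R
def pose():
    o=telemetry.get_obs();M=R.from_rotvec(o['tcp_rot']).as_matrix();return o,np.array(o['eef_pos']),M
def goal(p,yaw=None):
    o,c,M=pose();t=M.T@(np.array(p)-c)/400
    y=np.degrees(np.arctan2(M[1,0],M[0,0]));s='yaw %.2f tilt %.2f'%(y,np.degrees(np.arccos(-M[2,2])))
    tn=None if yaw is None else -(((yaw-y+180)%360)-180)/45
    print(s,'pos',c.round(1),'travel',t.round(4),'turn',None if tn is None else round(tn,4),'F',np.round(o['contact_force'],1),'w',round(o['gripper_width'],1),'t',o['clock'],'q6',round(o['joints'][5],2))
E
python3 - <<'E'
from h import *
goal([429.5,294.3,170],206.5)
d=cams.read_camera('wrist');print(np.round(d['tool_from_camera'],3).tolist(),d['fx'])
E
```

```text
yaw 160.53 tilt 0.06 pos [208.2 589.  230.8] travel [-0.7672 -0.51    0.1524] turn -1.0215 F [-0.1 -0.3 -0. ] w 85.4 t 0.1 q6 -0.1
[[0.0, -0.946, -0.325, 84.896], [1.0, 0.0, 0.0, -1.119], [-0.0, -0.325, 0.946, -142.627], [0.0, 0.0, 0.0, 1.0]] 352.9794485730658
```

```bash
python3 -m crank '[{"travel":[-0.767,-0.51,0.152],"turn":-1,"jaw":-1},{"travel":[-0.767,-0.51,0.152],"turn":-1,"jaw":-1},{"travel":[-0.767,-0.51,0.152],"turn":-1,"jaw":-1},{"travel":[-0.767,-0.51,0.152],"turn":-1,"jaw":-1},{"travel":[-0.767,-0.51,0.152],"turn":-1,"jaw":-1},{"travel":[-0.767,-0.51,0.152],"turn":-1,"jaw":-1},{"travel":[-0.767,-0.51,0.152],"turn":-1,"jaw":-1},{"travel":[-0.767,-0.51,0.152],"turn":-1,"jaw":-1},{"travel":[-0.767,-0.51,0.152],"turn":-1,"jaw":-1},{"travel":[-0.767,-0.51,0.152],"turn":-1,"jaw":-1}]' 80
python3 -m crank '[{"travel":[0,0,0],"turn":0,"jaw":-1},{"travel":[0,0,0],"turn":0,"jaw":-1},{"travel":[0,0,0],"turn":0,"jaw":-1}]'
python3 - <<'E'
from h import *
goal([429.5,294.3,39],206.5)
d,P=shot('wrist','w1')
def rect(zl,zh):
    m=(P[...,2]>zl)&(P[...,2]<zh)&(np.hypot(P[...,0]-429.5,P[...,1]-294.3)<48)
    q=P[m];print(len(q),cv2.minAreaRect(q[:,:2].astype(np.float32)),np.median(q[:,2]))
rect(60,80);rect(30,43);rect(25,80)
E
```

```text
clock: 0.98
eef_pos: [431.2, 291.5, 169.8]
tcp_rot: [0.692, -3.064, 0.001]
contact_force: [2.0, -0.2, 0.7]
gripper_width: 85.5
clock: 1.23
eef_pos: [429.3, 294.9, 170.5]
tcp_rot: [0.693, -3.064, -0.0]
contact_force: [-0.6, 0.0, 0.5]
gripper_width: 85.4
yaw -154.49 tilt 0.02 pos [429.3 294.9 170.5] travel [ 2.000e-04 -1.600e-03  3.287e-01] turn -0.0221 F [-0.6  0.   0.5] w 85.4 t 1.2333 q6 -1.53
1805 ((429.9509582519531, 295.10003662109375), (50.11756134033203, 20.01634979248047), 27.098318099975586) 69.8393619638625
3816 ((430.20306396484375, 294.970458984375), (60.203338623046875, 63.97224044799805), 27.432937622070312) 36.146621807326596
5842 ((430.1681823730469, 294.952392578125), (60.28193664550781, 63.97224044799805), 27.432937622070312) 36.647029450040264
```

View pics/w1.png

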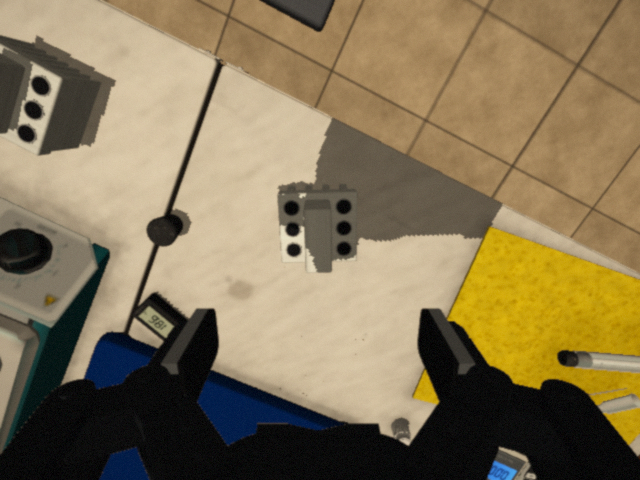

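The wrist view shows the target at pixel (318,225), with four fins, top at z 70 and yaw 27.3°. I'll go down and grip it.

```bash
python3 -m crank '[{"travel":[-0.002,0,0.1],"turn":-0.04,"jaw":-1},{"travel":[-0.002,0,0.2],"turn":-0.04,"jaw":-1},{"travel":[-0.002,0,0.27],"turn":-0.04,"jaw":-1},{"travel":[-0.002,0,0.3],"turn":-0.04,"jaw":-1},{"travel":[-0.002,0,0.32],"turn":-0.04,"jaw":-1},{"travel":[-0.002,0,0.328],"turn":-0.04,"jaw":-1},{"travel":[-0.002,0,0.328],"turn":-0.04,"jaw":-1},{"travel":[-0.002,0,0.328],"turn":-0.04,"jaw":-1}]'
python3 -m crank '[{"travel":[0,0,0],"turn":0,"jaw":1},{"travel":[0,0,0],"turn":0,"jaw":1},{"travel":[0,0,0],"turn":0,"jaw":1},{"travel":[0,0,0],"turn":0,"jaw":1},{"travel":[0,0,0],"turn":0,"jaw":1},{"travel":[0,0,0],"turn":0,"jaw":1},{"travel":[0,0,0],"turn":0,"jaw":1},{"travel":[0,0,0],"turn":0,"jaw":1}]' 80
python3 - <<'E'
from h import *
goal([430,295,39],207.3)
E
```

```text
clock: 1.95
eef_pos: [430.6, 295.7, 40.2]
tcp_rot: [-0.743, 3.051, 0.001]
contact_force: [0.2, -0.4, 0.0]
gripper_width: 85.4
clock: 2.62
eef_pos: [430.4, 295.1, 39.6]
tcp_rot: [-0.742, 3.052, 0.0]
contact_force: [-1.2, -0.1, 6.8]
gripper_width: 19.0
yaw -152.67 tilt 0.02 pos [430.4 295.1  39.6] travel [0.001  0.0003 0.0015] turn 0.0007 F [-1.2 -0.1  6.8] w 19.0 t 2.6167 q6 -1.56
```

```bash
python3 -m crank '[{"travel":[0,0,-0.01],"turn":0,"jaw":1},{"travel":[0,0,-0.05],"turn":0,"jaw":1},{"travel":[0,0,-0.12],"turn":0,"jaw":1},{"travel":[0,0,-0.22],"turn":0,"jaw":1},{"travel":[0,0,-0.32],"turn":0,"jaw":1},{"travel":[0,0,-0.36],"turn":0,"jaw":1},{"travel":[0,0,-0.36],"turn":0,"jaw":1},{"travel":[0,0,-0.36],"turn":0,"jaw":1},{"travel":[0,0,-0.36],"turn":0,"jaw":1},{"travel":[0,0,-0.36],"turn":0,"jaw":1}]'
python3 - <<'E'
from h import *
goal([430,0,185],171.5)
d,P=shot('wrist','w2')
E
```

```text
clock: 3.45
eef_pos: [429.5, 294.5, 181.8]
tcp_rot: [0.741, -3.05, 0.001]
contact_force: [0.0, -1.3, -3.3]
gripper_width: 19.2
yaw -152.67 tilt 0.16 pos [429.5 294.5 181.8] travel [ 0.3369 -0.6548 -0.007 ] turn 0.7961 F [ 0.  -1.3 -3.3] w 19.2 t 3.45 q6 -1.56
```

View pics/w2.png

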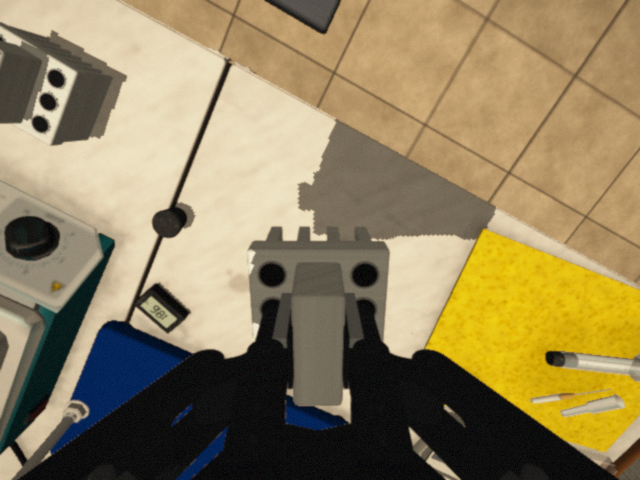

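```bash
python3 -m crank '[{"travel":[0.03,-0.06,-0.007],"turn":0.1,"jaw":1},{"travel":[0.337,-0.655,-0.007],"turn":0.796,"jaw":1},{"travel":[0.337,-0.655,-0.007],"turn":0.796,"jaw":1},{"travel":[0.337,-0.655,-0.007],"turn":0.796,"jaw":1},{"travel":[0.337,-0.655,-0.007],"turn":0.796,"jaw":1},{"travel":[0.337,-0.655,-0.007],"turn":0.796,"jaw":1},{"travel":[0.337,-0.655,-0.007],"turn":0.796,"jaw":1},{"travel":[0.337,-0.655,-0.007],"turn":0.796,"jaw":1},{"travel":[0.337,-0.655,-0.007],"turn":0.796,"jaw":1},{"travel":[0.337,-0.655,-0.007],"turn":0.796,"jaw":1}]'
python3 - <<'E'
from h import *
goal([430,-240,200],171.5)
E
```

```text
clock: 4.33
eef_pos: [430.4, -0.4, 185.3]
tcp_rot: [-0.236, -3.131, -0.0]
contact_force: [0.2, -0.2, -3.1]
gripper_width: 18.8
yaw 171.36 tilt 0.09 pos [ 4.304e+02 -4.000e-01  1.853e+02] travel [-0.0888 -0.5923 -0.0368] turn -0.0031 F [ 0.2 -0.2 -3.1] w 18.8 t 4.3333 q6 -1.56
```

```bash
python3 -m crank '[{"travel":[-0.089,-0.592,-0.037],"turn":0,"jaw":1},{"travel":[-0.089,-0.592,-0.037],"turn":0,"jaw":1},{"travel":[-0.089,-0.592,-0.037],"turn":0,"jaw":1},{"travel":[-0.089,-0.592,-0.037],"turn":0,"jaw":1},{"travel":[-0.089,-0.592,-0.037],"turn":0,"jaw":1},{"travel":[-0.089,-0.592,-0.037],"turn":0,"jaw":1},{"travel":[-0.089,-0.592,-0.037],"turn":0,"jaw":1}]'
python3 - <<'E'
from h import *
goal([600,-258,200],171.5)
E
```

```text
clock: 4.92
eef_pos: [432.2, -243.5, 200.8]
tcp_rot: [0.235, 3.131, -0.003]
contact_force: [0.2, 0.3, -3.2]
gripper_width: 19.2
yaw 171.40 tilt 0.13 pos [ 432.2 -243.5  200.8] travel [-0.4202  0.0268  0.0025] turn -0.0022 F [ 0.2  0.3 -3.2] w 19.2 t 4.9167 q6 -2.05
```

```bash
python3 -m crank '[{"travel":[-0.42,0.027,0],"turn":0,"jaw":1},{"travel":[-0.42,0.027,0],"turn":0,"jaw":1},{"travel":[-0.42,0.027,0],"turn":0,"jaw":1},{"travel":[-0.42,0.027,0],"turn":0,"jaw":1},{"travel":[-0.42,0.027,0],"turn":0,"jaw":1},{"travel":[-0.42,0.027,0],"turn":0,"jaw":1},{"travel":[-0.42,0.027,0],"turn":0,"jaw":1},{"travel":[-0.42,0.027,0],"turn":0,"jaw":1}]'
python3 - <<'E'
from h import *
d,P=shot('wrist','w3')
goal([500,-244,200],171.5)
E
```

```text
clock: 5.58
eef_pos: [597.9, -252.1, 200.3]
tcp_rot: [-0.231, -3.131, -0.001]
contact_force: [0.4, 0.4, -3.8]
gripper_width: 18.9
yaw 171.52 tilt 0.07 pos [ 597.9 -252.5  200.7] travel [ 0.2451 -0.0151  0.002 ] turn 0.0004 F [ 0.3  0.5 -2.5] w 18.6 t 5.6333 q6 -1.91
```

View pics/w3.png

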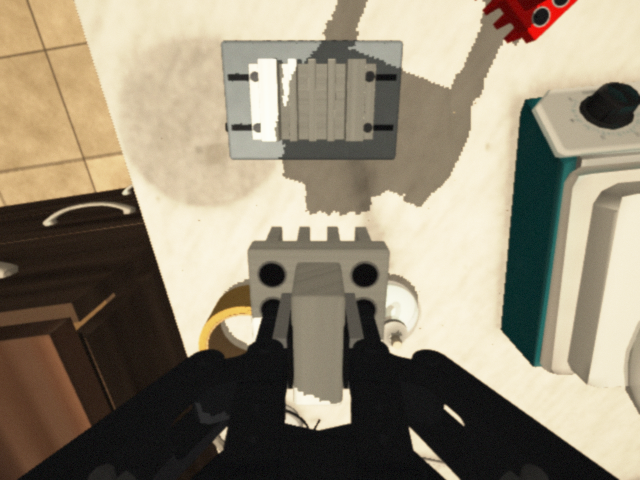

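The wrist view shows the base at (312,100), with the comb spanning u≈248–375, and the held block's plate at (318,260).

Run:
```python
import numpy as np,cv2
f=np.load('pics/w3.npz');P=f['P']
roi=np.zeros(P.shape[:2],bool);roi[35:165,215:410]=1
def rect(zl,zh):
    q=P[roi&(P[...,2]>zl)&(P[...,2]<zh)];r=cv2.minAreaRect(q[:,:2].astype(np.float32));print(zl,len(q),np.round(r[0],2),np.round(r[1],2),r[2],np.median(q[:,2]));return r
rh=rect(14,60);rc=rect(43,53);rect(45,50)
# base frame
a=np.radians(rh[2]); 
if rh[1][0]>rh[1][1]: a-=np.pi/2
print('base x yaw',np.degrees(a))
ex=np.array([np.cos(a),np.sin(a)]);ey=np.array([-ex[1],ex[0]])
d=P[...,:2]-np.array(rh[0]);X=d@ex;Y=d@ey
for x0 in (-20,-8,8,20):
  m=roi&(abs(X-x0)<5)
  ys=np.arange(-46,47,1.0);zz=[np.nanmedian(P[...,2][m&(abs(Y-y)<.6)]) if (m&(abs(Y-y)<.6)).any() else -1 for y in ys]
  print(x0,' '.join('%d:%d'%(y,z) for y,z in zip(ys,zz)))
# block in hand
for n in ('w3','w2'):
  g=np.load('pics/%s.npz'%n);E=g['E'];Q=g['P']
  r2=np.zeros(Q.shape[:2],bool);r2[225:300,240:400]=1
  q=Q[r2&(Q[...,2]>165)&(Q[...,2]<240)]
  if len(q):
    np.set_printoptions(suppress=True)
    print(n,len(q),np.percentile(q[:,2],[5,50,95]))
# plate front edge in px per row of w3
im=g['im'];
im3=f['im'];o=cv2.resize(im3[215:300,230:410,::-1],None,fx=4.4,fy=4.4,interpolation=cv2.INTER_CUBIC);cv2.imwrite('pics/z2.png',o)
o=cv2.resize(im3[35:165,215:410,::-1],None,fx=4,fy=4,interpolation=cv2.INTER_CUBIC);cv2.imwrite('pics/z3.png',o)
```

```text
14 20685 [ 500.49 -244.59] [152.38  96.18] 81.57516479492188 21.28017428642471
43 5014 [ 501.19 -243.38] [82.06 59.99] 81.54884338378906 48.0096075135435
45 4940 [ 501.19 -243.38] [82.06 59.99] 81.54884338378906 48.01621010655495
base x yaw -8.424835205078127
-20 -46:28 -45:27 -44:27 -43:27 -42:-1 -41:-1 -40:47 -39:48 -38:48 -37:47 -36:48 -35:47 -34:47 -33:48 -32:48 -31:48 -30:47 -29:48 -28:48 -27:47 -26:40 -25:24 -24:23 -23:24 -22:24 -21:24 -20:24 -19:23 -18:24 -17:47 -16:48 -15:47 -14:47 -13:47 -12:48 -11:43 -10:23 -9:24 -8:24 -7:24 -6:24 -5:23 -4:23 -3:24 -2:-1 -1:48 0:48 1:47 2:47 3:48 4:48 5:24 6:23 7:24 8:23 9:24 10:24 11:24 12:23 13:33 14:48 15:47 16:48 17:48 18:48 19:48 20:24 21:24 22:24 23:24 24:23 25:23 26:24 27:24 28:33 29:47 30:48 31:48 32:47 33:47 34:48 35:48 36:48 37:48 38:48 39:47 40:48 41:47 42:47 43:-1 44:-1 45:27 46:27
-8 -46:24 -45:24 -44:25 -43:25 -42:-1 -41:-1 -40:-1 -39:48 -38:48 -37:48 -36:48 -35:48 -34:48 -33:48 -32:48 -31:47 -30:47 -29:47 -28:47 -27:48 -26:39 -25:23 -24:24 -23:23 -22:24 -21:24 -20:23 -19:23 -18:24 -17:-1 -16:48 -15:47 -14:48 -13:47 -12:48 -11
[... 909 characters left out ...]
-1 45:25 46:24
20 -46:27 -45:28 -44:27 -43:27 -42:-1 -41:-1 -40:-1 -39:47 -38:48 -37:48 -36:48 -35:47 -34:47 -33:47 -32:47 -31:47 -30:48 -29:48 -28:48 -27:47 -26:40 -25:24 -24:24 -23:24 -22:23 -21:23 -20:23 -19:23 -18:24 -17:-1 -16:47 -15:48 -14:48 -13:48 -12:47 -11:43 -10:23 -9:24 -8:23 -7:23 -6:24 -5:24 -4:24 -3:23 -2:47 -1:48 0:47 1:48 2:48 3:48 4:48 5:23 6:23 7:24 8:23 9:24 10:23 11:23 12:23 13:25 14:48 15:47 16:48 17:48 18:47 19:47 20:-1 21:23 22:24 23:24 24:23 25:24 26:24 27:24 28:31 29:47 30:47 31:47 32:48 33:48 34:48 35:47 36:48 37:48 38:47 39:47 40:47 41:48 42:47 43:-1 44:-1 45:28 46:27
w3 8822 [178.47953514 196.8788493  226.47659024]
w2 8219 [170.09137422 178.48535919 208.46869862]
```

View pics/z3.png

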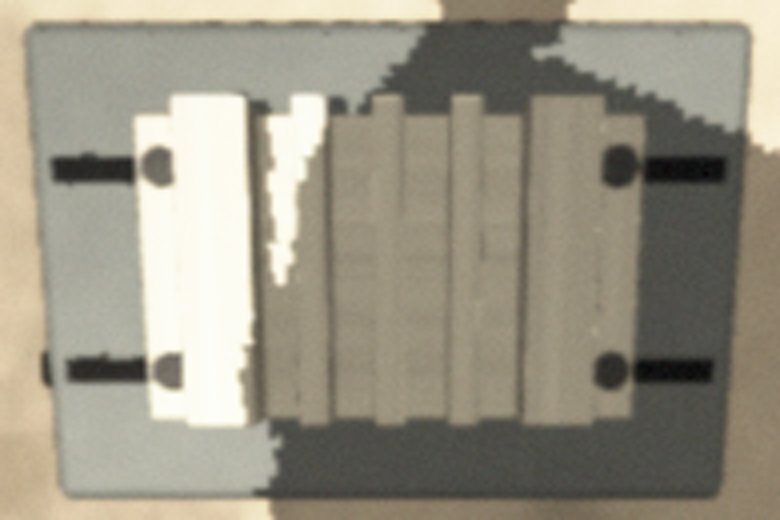

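View pics/z2.png

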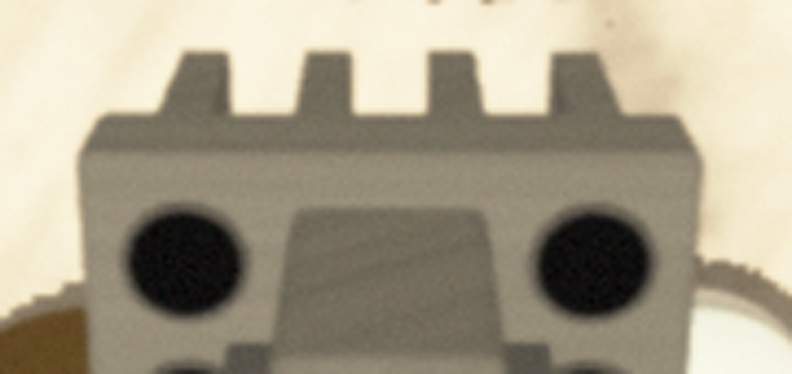

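Run:
```python
from h import *
for n,pos in (('w3',None),('w2',[429.5,294.5,181.8])):
    f=np.load('pics/%s.npz'%n);E=f['E'];P=f['P']
    Tc=np.array(cams.read_camera('wrist')['tool_from_camera']) if n=='w3' else Tc
    W=np.linalg.inv(E@np.linalg.inv(Tc)) # world->tool
    Q=P@W[:3,:3].T+W[:3,3]
    roi=np.zeros(P.shape[:2],bool);roi[225:330,230:410]=1
    zt=Q[...,2]
    m=roi&(zt>-6)&(zt<12)&(abs(Q[...,1])<45)&(Q[...,0]>12)
    q=Q[m];print(n,len(q),'plate z',np.median(q[:,2]).round(2))
    for v in (242,250,258,266,290):
        r=m[v];qq=Q[v][r];print(v,qq[:,1].min().round(2),qq[:,1].max().round(2),'x',np.median(qq[:,0]).round(1),'z',np.median(qq[:,2]).round(1))
    m=roi&(zt>-40)&(zt<-25)&(abs(Q[...,1])<20)
    q=Q[m];print('rib top y',np.percentile(q[:,1],[1,99]),'x max',q[:,0].max(),'z',np.median(q[:,2]))
    m=roi&(zt>10)&(zt<45)&(abs(Q[...,1])<36);q=Q[m];print('fin front y', q[:,1].min(),q[:,1].max(),'xmax',np.percentile(q[:,0],[50,98]))
    for v in (233,237): print(v,[(u,Q[v,u].round(1).tolist()) for u in range(255,385,2) if 10<zt[v,u]<45])
goal([0,0,0])
```

```text
w3 5160 plate z 3.58Traceback (most recent call last):
  File "<stdin>", line 12, in <module>
    return umr_minimum(a, axis, None, out, keepdims, initial, where)
ValueError: zero-size array to reduction operation minimum which has no identity
```

Run:
```python
from h import *
f=np.load('pics/w3.npz');E=f['E'];P=f['P']
Tc=np.array(cams.read_camera('wrist')['tool_from_camera'])
W=np.linalg.inv(E@np.linalg.inv(Tc));Q=P@W[:3,:3].T+W[:3,3]
roi=np.zeros(P.shape[:2],bool);roi[220:330,230:410]=1
zt=Q[...,2]
m=roi&(zt>1)&(zt<6)&(abs(Q[...,1])<45)&(Q[...,0]>10)
print(np.median(zt[m]), cv2.minAreaRect(Q[m][:,:2].astype(np.float32)), Q[m].min(0),Q[m].max(0))
A=np.c_[Q[m][:,:2],np.ones(m.sum())];print('plane',np.linalg.lstsq(A,Q[m][:,2],rcond=None)[0])
for v in range(250,268,4):
    r=m[v];qq=Q[v][r];print(v,r.sum(), (qq[:,1].min().round(2),qq[:,1].max().round(2),np.median(qq[:,0]).round(1)) if r.any() else '')
m=roi&(zt>-40)&(zt<-25)&(abs(Q[...,1])<20);q=Q[m];print('rib',np.percentile(q[:,1],[1,99]),q[:,0].max(),np.median(q[:,2]))
for v in (231,235): print(v,[(u,Q[v,u].round(1).tolist()) for u in range(250,390,3) if 5<zt[v,u]<55])
goal([0,0,0])
```

```text
3.5239202518473434 ((20.079492568969727, -0.8861236572265625), (20.13566780090332, 64.11090850830078), 0.03048420324921608) [ 10.0029817  -32.94306875   1.03448956] [30.15481185 31.16930337  5.99202409]
plane [ 4.02084676e-02 -2.31870845e-03  2.67493025e+00]
250 142 (np.float64(-32.69), np.float64(30.26), np.float64(29.2))
254 142 (np.float64(-32.29), np.float64(31.1), np.float64(27.5))
258 141 (np.float64(-32.53), np.float64(30.62), np.float64(25.5))
262 129 (np.float64(-32.22), np.float64(30.72), np.float64(23.8))
266 97 (np.float64(-32.25), np.float64(31.02), np.float64(21.8))
rib [-16.33540121  14.72439434] 25.33721860537935 -30.07152740684083
231 [(271, [29.7, -24.9, 30.3]), (274, [29.4, -23.5, 31.0]), (277, [29.6, -21.9, 30.7]), (298, [29.7, -11.0, 30.1]), (301, [29.5, -9.5, 31.0]), (304, [29.5, -8.0, 30.9]), (307, [29.6, -6.4, 30.6]), (328, [29.8, 4.4, 30.1]), (331, [29.3, 6.0, 31.6]), (334, [29.2, 7.6, 31.7]), (337, [29.5, 9.1, 30.8]), (355, [28.2, 18.8, 34.8]), (358, [29.5, 19.9, 31.0]), (361, [29.8, 21.4, 30.1]), (364, [29.9, 22.8, 29.7]), (367, [29.2, 24.7, 31.8])]
235 [(268, [29.5, -25.7, 24.4]), (271, [29.9, -24.0, 23.1]), (274, [29.6, -22.6, 24.1]), (277, [29.6, -21.1, 24.1]), (280, [27.8, -20.3, 29.5]), (298, [29.5, -10.7, 24.4]), (301, [29.4, -9.2, 24.8]), (304, [29.6, -7.7, 23.9]), (307, [29.5, -6.2, 24.3]), (328, [29.3, 4.3, 24.8]), (331, [29.8, 5.7, 23.3]), (334, [29.5, 7.2, 24.5]), (337, [29.4, 8.7, 24.6]), (355, [26.4, 18.7, 33.6]), (358, [29.7, 19.1, 23.8]), (361, [29.4, 20.7, 24.5]), (364, [29.8, 22.1, 23.4]), (367, [29.6, 23.6, 24.0])]
yaw 171.49 tilt 0.02 pos [ 598.1 -253.   201.1] travel [1.5722 0.4043 0.5032] turn None F [-0.3 -0.  -2.7] w 19.2 t 5.7333 q6 -1.91
```

Run:
```python
from h import *
goal([572.5,-253.1,122],171.55)
```

```text
yaw 171.49 tilt 0.02 pos [ 598.1 -253.   201.1] travel [ 0.0631 -0.0097  0.1977] turn -0.0013 F [-0.3 -0.  -2.7] w 19.2 t 5.7333 q6 -1.91
```

```bash
python3 -m crank '[{"travel":[0.063,-0.01,0.05],"turn":0,"jaw":1},{"travel":[0.063,-0.01,0.12],"turn":0,"jaw":1},{"travel":[0.063,-0.01,0.17],"turn":0,"jaw":1},{"travel":[0.063,-0.01,0.197],"turn":0,"jaw":1},{"travel":[0.063,-0.01,0.197],"turn":0,"jaw":1},{"travel":[0.063,-0.01,0.197],"turn":0,"jaw":1}]'
cat > rel.py <<'E'
from h import *
import sys
n=sys.argv[1]
d,P=shot('wrist',n);Tc=np.array(d['tool_from_camera']);E=d['extrinsics']
W=np.linalg.inv(E@np.linalg.inv(Tc));Q=P@W[:3,:3].T+W[:3,3]
zc=pose()[1][2]
m=(abs(P[...,2]-48)<3)&(Q[...,0]>32)&(Q[...,0]<115)&(abs(Q[...,1])<60)
print('comb',cv2.minAreaRect(Q[m][:,:2].astype(np.float32)))
x=Q[m]
h,e=np.histogram(x[:,1],np.arange(-46,46,.5));print([ (a,b) for a,b in zip(e,h) if 1])if 0 else None
on=h>h.max()*.4;ed=np.flatnonzero(np.diff(on.astype(int)));print('edges y',e[ed+1])
for s in range(35,96,15):
    mm=x[(abs(x[:,0]-s)<6)];h,e=np.histogram(mm[:,1],np.arange(-46,46,.5))
    if len(mm)<50: continue
    on=h>h.max()*.4;ed=np.flatnonzero(np.diff(on.astype(int)));print(s,e[ed+1])
zt=Q[...,2]
p=(abs(zt-3.5)<2)&(abs(Q[...,1])<45)&(Q[...,0]>10)&(Q[...,0]<33);print('plate y',np.percentile(Q[p][:,1],[.2,99.8]),'x',np.percentile(Q[p][:,0],99.5))
for z in (12,16,20,24,28,32,36):
    p=(abs(zt-z)<2)&(abs(Q[...,1])<45)&(Q[...,0]>28.5)&(Q[...,0]<31)
    y=np.sort(Q[p][:,1]); 
    if len(y)<8: continue
    c=np.split(y,np.flatnonzero(np.diff(y)>4)+1);print(z,[(k.min().round(1),k.max().round(1)) for k in c])
goal([0,0,0])
E
python3 rel.py w4
```

```text
clock: 6.23
eef_pos: [573.4, -253.6, 122.5]
tcp_rot: [0.233, 3.133, -0.0]
contact_force: [0.6, -0.1, -1.5]
gripper_width: 18.5
comb ((72.97364044189453, -0.5784034729003906), (82.17738342285156, 59.87731170654297), 89.96133422851562)
edges y [-41.5 -27.5 -18.5 -12.5  -3.5  -3.   -2.5   0.5   1.    2.5  11.5  17.5
  26.   40.5]
50 [-41.5 -27.5 -18.5 -12.5  -3.5  -2.5  -2.    0.    0.5   2.5  11.5  17.5
  26.   40.5]
65 [-41.5 -27.5 -18.5 -12.5  -3.5  -2.5  -2.    0.    0.5   2.5  11.   17.5
  26.   40.5]
80 [-41.5 -27.5 -18.5 -12.5  -3.5  -3.   -2.5   0.5   1.    2.5  11.5  17.
  26.   40.5]
95 [-41.5 -27.5 -18.5 -12.5  -4.   -3.5  -3.    0.5   1.    2.5  11.   17.5
  26.   40.5]
plate y [-32.64534953  30.88385546] x 29.934642092114455
12 [(np.float64(-32.5), np.float64(30.5))]
16 [(np.float64(-31.9), np.float64(30.6))]
20 [(np.float64(-25.9), np.float64(-20.3)), (np.float64(-11.1), np.float64(-5.6)), (np.float64(4.1), np.float64(9.5)), (np.float64(18.7), np.float64(24.6))]
24 [(np.float64(-26.1), np.float64(-20.2)), (np.float64(-11.1), np.float64(-5.2)), (np.float64(3.7), np.float64(9.7)), (np.float64(18.7), np.float64(24.4))]
28 [(np.float64(-26.1), np.float64(-20.4)), (np.float64(-11.0), np.float64(-5.3)), (np.float64(3.9), np.float64(9.5)), (np.float64(18.9), np.float64(24.7))]
32 [(np.float64(-25.7), np.float64(-20.3)), (np.float64(-11.1), np.float64(-5.4)), (np.float64(3.9), np.float64(9.7)), (np.float64(18.8), np.float64(24.5))]
36 [(np.float64(-26.0), np.float64(-20.1)), (np.float64(-10.9), np.float64(-5.4)), (np.float64(4.0), np.float64(9.4)), (np.float64(18.8), np.float64(24.3))]
yaw 171.51 tilt 0.08 pos [ 573.9 -253.8  123.2] travel [1.5131 0.4158 0.3058] turn None F [ 0.2  0.6 -1.4] w 18.8 t 6.2833 q6 -1.93
```

View pics/w4.png

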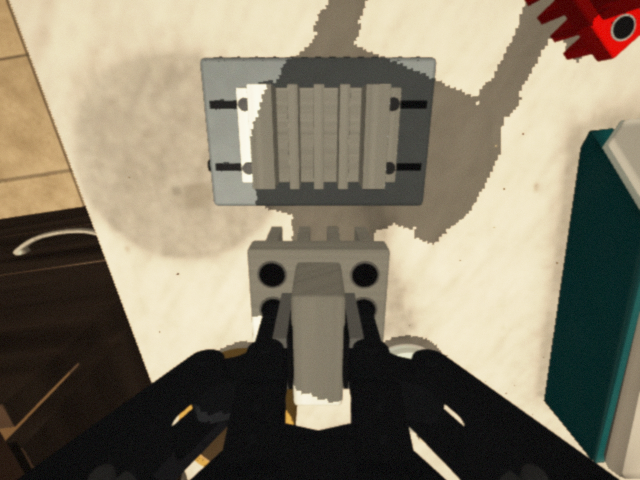

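Relative to the held fins, in the same view, the comb centre is 73 mm along tool x and about 0.1 mm along y, with yaw matching within 0.05°.

```bash
python3 -m crank '[{"travel":[0.09,0.0003,0],"turn":0,"jaw":1},{"travel":[0.16,0.0003,0.02],"turn":0,"jaw":1},{"travel":[0.1825,0.0003,0.05],"turn":0,"jaw":1},{"travel":[0.1825,0.0003,0.07],"turn":0,"jaw":1},{"travel":[0.1825,0.0003,0.074],"turn":0,"jaw":1},{"travel":[0.1825,0.0003,0.074],"turn":0,"jaw":1},{"travel":[0.1825,0.0003,0.074],"turn":0,"jaw":1},{"travel":[0.1825,0.0003,0.074],"turn":0,"jaw":1}]'
python3 - <<'E'
from h import *
goal([501.3,-242.5,65.6],171.5)
d,P=shot('wrist','w5')
E
```

```text
clock: 6.95
eef_pos: [502.3, -242.9, 93.1]
tcp_rot: [0.232, 3.132, -0.001]
contact_force: [-0.0, -0.2, -2.0]
gripper_width: 18.6
yaw 171.53 tilt 0.09 pos [ 502.3 -242.9   93.1] travel [0.0028 0.0008 0.0688] turn 0.0008 F [-0.  -0.2 -2. ] w 18.6 t 6.95 q6 -1.98
```

View pics/w5.png

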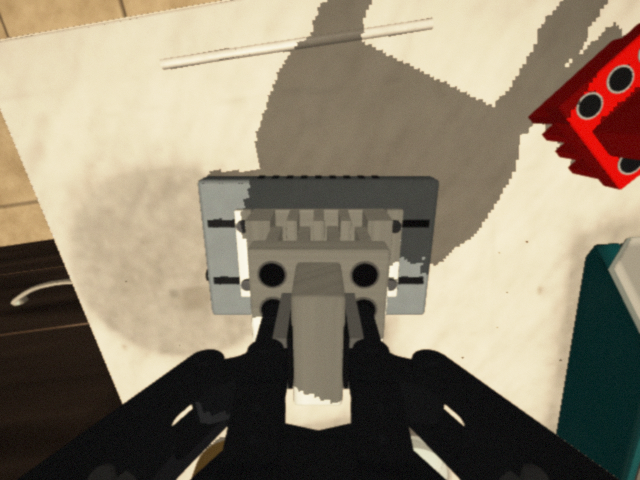

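The block's fins sit over the gaps, at (320,235). I'll lower in small steps and watch the force.

```bash
python3 -m crank '[{"travel":[0,0,0.004],"turn":0,"jaw":1},{"travel":[0,0,0.008],"turn":0,"jaw":1},{"travel":[0,0,0.011],"turn":0,"jaw":1},{"travel":[0,0,0.014],"turn":0,"jaw":1},{"travel":[0,0,0.016],"turn":0,"jaw":1},{"travel":[0,0,0.018],"turn":0,"jaw":1},{"travel":[0,0,0.018],"turn":0,"jaw":1}]'
```

```text
clock: 7.58
eef_pos: [501.1, -242.5, 85.1]
tcp_rot: [-0.233, -3.133, -0.0]
contact_force: [-0.5, 0.9, -3.2]
gripper_width: 19.0
```

No contact at 2.5 mm below the fin tops, so the fins have entered the gaps.

```bash
python3 -m crank '[{"travel":[0,0,0.004],"turn":0,"jaw":1},{"travel":[0,0,0.008],"turn":0,"jaw":1},{"travel":[0,0,0.012],"turn":0,"jaw":1},{"travel":[0,0,0.015],"turn":0,"jaw":1},{"travel":[0,0,0.018],"turn":0,"jaw":1},{"travel":[0,0,0.02],"turn":0,"jaw":1},{"travel":[0,0,0.02],"turn":0,"jaw":1}]'
```

```text
clock: 8.17
eef_pos: [501.1, -242.5, 77.1]
tcp_rot: [-0.232, -3.133, -0.0]
contact_force: [-0.6, -0.4, -3.8]
gripper_width: 18.9
```

```bash
python3 -m crank '[{"travel":[0,0,0.004],"turn":0,"jaw":1},{"travel":[0,0,0.008],"turn":0,"jaw":1},{"travel":[0,0,0.012],"turn":0,"jaw":1},{"travel":[0,0,0.016],"turn":0,"jaw":1},{"travel":[0,0,0.019],"turn":0,"jaw":1},{"travel":[0,0,0.021],"turn":0,"jaw":1},{"travel":[0,0,0.021],"turn":0,"jaw":1}]'
```

```text
clock: 8.75
eef_pos: [501.1, -242.5, 68.7]
tcp_rot: [-0.232, -3.133, -0.0]
contact_force: [-0.0, -0.7, -3.7]
gripper_width: 19.2
```

```bash
python3 -m crank '[{"travel":[0,0,0.0025],"turn":0,"jaw":1},{"travel":[0,0,0.005],"turn":0,"jaw":1},{"travel":[0,0,0.006],"turn":0,"jaw":1},{"travel":[0,0,0.0065],"turn":0,"jaw":1},{"travel":[0,0,0.0065],"turn":0,"jaw":1}]'
```

```text
clock: 9.17
eef_pos: [501.1, -242.5, 66.3]
tcp_rot: [-0.233, -3.133, 0.0]
contact_force: [-0.3, 0.3, -3.0]
gripper_width: 18.8
```

```bash
python3 -m crank '[{"travel":[0,0,0.001],"turn":0,"jaw":1},{"travel":[0,0,0.002],"turn":0,"jaw":1},{"travel":[0,0,0.002],"turn":0,"jaw":1},{"travel":[0,0,0.002],"turn":0,"jaw":1}]'
```

```text
clock: 9.5
eef_pos: [501.2, -242.5, 65.6]
tcp_rot: [0.232, 3.133, -0.0]
contact_force: [-0.5, 0.6, 0.6]
gripper_width: 18.7
```

```bash
python3 -m crank '[{"travel":[0,0,0.001],"turn":0,"jaw":1},{"travel":[0,0,0.0015],"turn":0,"jaw":1},{"travel":[0,0,0.0015],"turn":0,"jaw":1}]'
```

```text
clock: 9.75
eef_pos: [501.2, -242.6, 65.2]
tcp_rot: [0.232, 3.133, -0.0]
contact_force: [-2.2, 1.4, 9.4]
gripper_width: 18.8
```

```bash
python3 -m crank '[{"travel":[0,0,0],"turn":0,"jaw":0.3},{"travel":[0,0,0],"turn":0,"jaw":0.3},{"travel":[0,0,0],"turn":0,"jaw":0},{"travel":[0,0,0],"turn":0,"jaw":-0.3},{"travel":[0,0,0],"turn":0,"jaw":-0.3},{"travel":[0,0,0],"turn":0,"jaw":-0.3},{"travel":[0,0,0],"turn":0,"jaw":-0.3}]'
python3 -m crank '[{"travel":[0,0,-0.01],"turn":0,"jaw":-0.3},{"travel":[0,0,-0.04],"turn":0,"jaw":-0.3},{"travel":[0,0,-0.12],"turn":0,"jaw":-0.3},{"travel":[0,0,-0.22],"turn":0,"jaw":-0.3},{"travel":[0,0,-0.32],"turn":0,"jaw":-0.3},{"travel":[0,0,-0.4],"turn":0,"jaw":-0.3},{"travel":[0,0,-0.4],"turn":0,"jaw":-0.3},{"travel":[0,0,-0.4],"turn":0,"jaw":-0.3}]'
python3 - <<'E'
from h import *
goal([0,0,0])
d,P=shot('wrist','w6')
m=(np.hypot(P[...,0]-501,P[...,1]+243)<50)
for zl,zh in((85,110),(57,68)):
    k=m&(P[...,2]>zl)&(P[...,2]<zh);q=P[k];print(len(q),cv2.minAreaRect(q[:,:2].astype(np.float32)),np.median(q[:,2]),'slope',np.linalg.lstsq(np.c_[q[:,:2]-q[:,:2].mean(0),np.ones(len(q))],q[:,2],rcond=None)[0])
shot('scene','s6')
E
```

```text
clock: 10.33
eef_pos: [501.2, -242.6, 64.9]
tcp_rot: [0.233, 3.133, -0.0]
contact_force: [0.2, 0.5, -0.3]
gripper_width: 55.4
clock: 11.0
eef_pos: [501.9, -243.0, 227.1]
tcp_rot: [0.232, 3.129, -0.003]
contact_force: [-0.3, -0.1, -0.6]
gripper_width: 55.5
yaw 171.51 tilt 0.23 pos [ 501.9 -243.   227.1] travel [1.3328 0.4166 0.562 ] turn None F [-0.3 -0.1 -0.6] w 55.5 t 11.0 q6 -1.98
1485 ((500.9285583496094, -243.75962829589844), (19.8438777923584, 49.8658447265625), 82.0189208984375) 95.82602950295524 slope [2.8835548e-02 1.0359696e-03 9.5560415e+01]
3183 ((501.1486511230469, -243.57162475585938), (64.07012939453125, 60.14530944824219), 81.61213684082031) 62.12546609672927 slope [ 4.31386383e-03 -1.32822762e-03  6.20914439e+01]
```

View pics/w6.png

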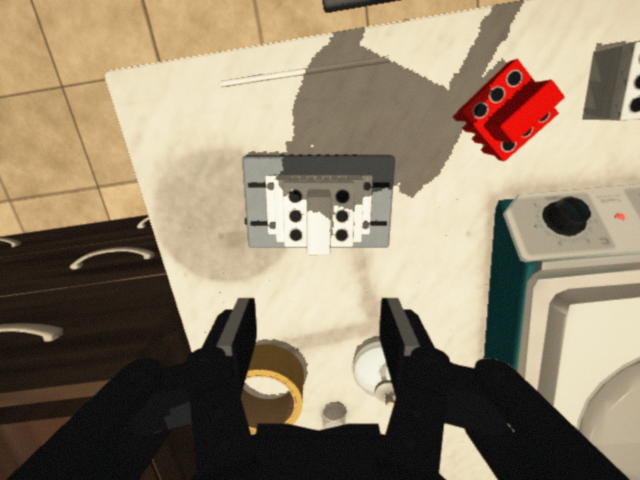

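View pics/s6.png

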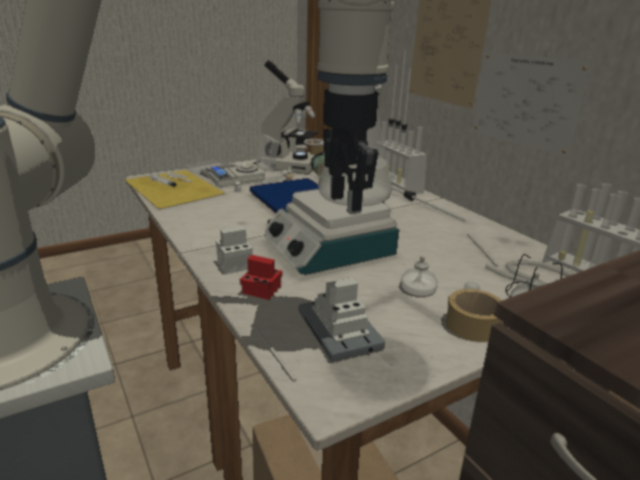

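The wrist view shows the block seated at (318,213): plate top at z 62.1 (62 expected when home), square with the comb and level. The other objects look undisturbed, and the gripper is clear of everything.

Run:
```python
from h import *
print(np.abs(telemetry.get_obs()['qd']).max());print(env.finish_job())
```

```text
0.019204425977309474
the job is handed in; nothing more can be done
None
```

The four-fin block is fully home on the cooling base and released, and the job was handed in at about 11 s.

I gripped it by the rib and carried it past in front of the stirrer. The wrist camera showed how far the comb was off-centre, about 1.3 mm along y. I then lowered the block in small steps. The fins went in without contact until the plate met the comb, where the pressing force was about 12 N.

**Last checks:**
- **Height:** the plate top is at z = 62.1 mm, and 62 mm is expected when fully home.
- **Square:** the block's yaw is within about 0.1° of the comb's.
- **Level:** the plate slopes by about 0.25°, which is within measurement noise.
- **Disagreement:** a plane fitted to the rib top gave about 1.7° and a median height of 95.8 mm. I put this down to side-face pixels in the fit, but did not check it separately.
- **Surroundings:** the spare block, red block, rod, tape and lamp look unmoved in the final pictures, by eye only. The stopper is not in those views, and the carry did not go near it.
- **Robot:** the gripper was about 160 mm above its release height and touching nothing.

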